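# Clear the caddy's front row, kit the wax tin and sanding block, put the front row back

### The job

Set out the finishing kit: stand the spray can and the blue cup, which block the way to the bays of the plywood caddy, upright on the green cutting mat, then take the wax tin and the cork sanding block from the bays behind and put each fully down in the cut-out of its own shape in the foam tray. Only when both are in the tray, stand the spray can and the cup upright back in the caddy, each in the same well it came from.

Things in the scene. Friction and masses are not known exactly. Their poses are not given: they have to be found in the camera images.
- can_center (a point): White spray can with a blue band near its foot and a small nozzle on top, upright, 54 mm across, 181 mm tall, about 0.3 kg; straight sides up to 146 mm above its foot, 52 mm shoulder to 163 mm, then the 20 mm nozzle. This point is on its axis half-way up, 90.5 mm above its foot; z up. Starts in either well of the caddy.
- cup_center (a point): Open blue plastic beaker, upright, 98 mm tall, 54 mm across at the foot widening to 64 mm at the rim, about 0.07 kg; can be gripped from outside near the rim. This point is on its axis half-way up, 49 mm above its foot; z is up. It starts in the other well of the caddy.
- tin_center (a point): Round grey wax tin with a paper disc on its lid, 58 mm across, 26 mm high, about 0.09 kg, lying flat in either rear bay of the caddy. This point is its centre, 13 mm above its underside; z up.
- block_center (a point): Brown cork sanding block, 42 mm (its x) by 76 mm (its y) by 27 mm high, 0.05 kg, lying flat in the other rear bay, its y roughly along the caddy's y. This point is its centre, 13.5 mm above its underside; z up.
- caddy: Plywood caddy, fixed, 175 (x) by 250 mm (y), plate 18 mm thick; origin under its centre, x to its rear. Two wells, 68 mm across, 8 mm deep, at x -42, y +60 and -60 mm. Behind, on the plate, two bays about x +22, y +60 and -60 mm, open at the rear; 30 mm high dividers, 8 mm thick, along x at y 0 and +-121 mm, from x -5 to the rear. No finger fits between a thing in a bay and the one in front.
- round_cavity (a point): Round cut-out in the fixed black foam tray, yellow at the bottom, 68 mm across, 10 mm deep, 2 mm chamfer, for the wax tin. This point is the centre of its floor, 8 mm above the counter. x points along the tray's 238 mm side, from the oblong to the round cut-out (centres 80 mm apart), y along its 124 mm side, z up.
- oblong_cavity (a point): Oblong cut-out in the same tray, yellow at the bottom, 52 mm (its x) by 86 mm (its y), 10 mm deep, 2 mm chamfer, for the sanding block. This point is the centre of its floor, 8 mm above the counter; axes as for the round cut-out. A grey scraper already lies flush in a third, narrow slot and stays there.
- mat: Dark green cutting mat with pale grid lines, fixed flat on the counter, 240 mm (its x) by 130 mm (its y), 3 mm thick; origin at the centre of its underside, z up. Room for the can and the cup side by side along its x.
There are look-alikes about, which are no part of the job. What is shaped like the part that bears tin_center but orange is not meant.

How it is judged:
On the way, in this order (a step that is already met when the one before it is completed fails the run):
1. the spray can and the cup stand released and upright on the green mat (x of can_center in the frame of mat between -0.105 and 0.105 m and y of can_center in the frame of mat between -0.055 and 0.055 m and z of can_center in the frame of mat below 0.0985 m and angle between each of can_center, cup_center's own z axis and vertical below 0.1 rad and x of cup_center in the frame of mat between -0.105 and 0.105 m and y of cup_center in the frame of mat between -0.055 and 0.055 m and z of cup_center in the frame of mat below 0.057 m and linear speed of each of can, cup below 0.02 m/s and contact force between each of can, cup and the fingers below 0.05 N), for 0.2 s.
2. the tin and the sanding block lie released, fully down in their own cut-outs, while the can and the cup still stand on the mat (horizontal distance between tin_center and round_cavity below 0.01 m and z of tin_center in the frame of round_cavity below 0.017 m and angle between each of tin_center, block_center's own z axis and vertical below 0.08 rad and linear speed of each of tin, block below 0.02 m/s and contact force between each of tin, block and the fingers below 0.05 N and horizontal distance between block_center and oblong_cavity below 0.01 m and z of block_center in the frame of oblong_cavity below 0.0175 m and x of can_center in the frame of mat between -0.105 and 0.105 m and y of can_center in the frame of mat between -0.055 and 0.055 m and z of can_center in the frame of mat below 0.0985 m and angle between each of can_center, cup_center's own z axis and vertical below 0.1 rad and x of cup_center in the frame of mat between -0.105 and 0.105 m and y of cup_center in the frame of mat between -0.055 and 0.055 m and z of cup_center in the frame of mat below 0.057 m), for 0.2 s.
At the end, for the whole second after the job is handed in: Tin within 10 mm of the centre of the round cut-out and block within 10 mm of the centre of the oblong one, both level and within 4 mm of the cut-out's floor; can and cup upright (within 0.08 rad) within 15 mm of where they stood at the start, each in its own well; all four released and at rest (horizontal distance between tin_center and round_cavity below 0.01 m and z of tin_center in the frame of round_cavity below 0.017 m and angle between each of tin_center, block_center, can_center, cup_center's own z axis and vertical below 0.08 rad and linear speed of each of tin, block, can, cup below 0.02 m/s and contact force between each of tin, block, can, cup and the fingers below 0.05 N and horizontal distance between block_center and oblong_cavity below 0.01 m and z of block_center in the frame of oblong_cavity below 0.0175 m and distance of each of can_center, cup_center from where it was at the start of the episode below 0.015 m); the robot touches nothing.
It fails at once if the spray can or the cup is tipped over (angle between any of can_center, cup_center's own z axis and vertical above 0.7 rad).
It also fails if it takes over 144 s, if anything falls off the work surface, if the arm or the gripper's body presses on something with over 40 N, if the wrist force passes 120 N, or if a joint passes its speed limit or range.

### The arm

A 7-joint arm with a two-finger parallel gripper is mounted at the origin on a cart in front of the work surface, level with it; the furniture and walls round the work are solid. World frame = base frame: x ahead of the robot, y to its left, z up, the work surface at z = 0. Lengths are in m, angles in rad, forces in N, time in s.
With the tool pointing down it reaches from about 0.4 to 0.9 m from the base axis. Payload 5.5 kg.
Tool frame: the origin (TCP) lies at the very end of the fingers, on their centre line; the grasp point (between the pads) lies 19 mm behind it; z points along the fingers, y is the line along which they close (so a half turn about z gives the same grasp; the last joint's range is limited). The gripper opens to 85 mm and grips with 20 to 120 N. Pads are 22 mm wide; open, the fingers measure 114 mm over their backs; the gripper's body (76 mm by 85 mm) begins 54 mm behind the grasp point. The pads swing forward as they close: fully open they stand 13 mm farther back than shut.
Start: joints at [-0.967, 0.501, -0.427, 1.55, 0.221, 1.138, -0.21], TCP at [0.217, 0.613, 0.211] pointing down, gripper open.
Joint ranges: [-2.88, 2.88], [-0.31, 2.03], [-1.54, 1.56], [0.2, 2.42], [-1.41, 4.55], [0.19, 2.02], [-2.57, 2.57]. Speed limits (rad/s): [2.57, 2.57, 3.14, 3.14, 3.14, 3.14, 3.14].

### API

Orientations are given as a rotation vector (axis times angle).
In Python, from cell import ctrl gives the robot as it stands. The module is installed in compiled form; this text tells all that it offers. Calls block until the motion is done:
- ctrl.move_ptp(position, orientation): joint-space move of the TCP to a pose.
- ctrl.servo_line(position, frame=None, max_speed=0.15, threshold=None): straight line of the TCP; frame=None keeps the orientation; max_speed is the mean speed in m/s. With threshold (N) it stops when the force on the tool has changed by that much, and returns True; else False.
- ctrl.move_j(angles): joint-space move.
- ctrl.ungrasp() and ctrl.close(squeeze=None): open the fingers fully, or close them until they stop; squeeze is the grip in N (None keeps the last).
- ctrl.wait(seconds).
- ctrl.inverse_kinematics(position, orientation): joint angles nearest the present ones, or None.
- ctrl.read_camera(name): name is "side" or "top" or "wrist"; returns the picture (480x640x3 uint8, red, green, blue); there is no depth.
- ctrl.calibration(name): a dict with "intrinsics" (3x3 intrinsics, pixels), "world_from_camera" (4x4, takes a point from camera to world coordinates). Camera axes: x right, y down, z forward; pixel columns grow to the right and rows downward; lengths in m; the calibration is good to about 2 mm. A picture is of the moment at which its call begins: read the wrist's pose just before it. calibration takes no time and is no camera call; for the wrist camera it gives the pose at the moment of the call.
A pose or a line that the arm cannot do raises ctrl.IKError and nothing moves.
- ctrl.job_done(): hands the job in; it is judged then, once.
Readings, each from a call of its own:
- ctrl.get_time_s(): time.
- ctrl.get_q(): joint angles.
- ctrl.get_qd(): joint speeds.
- ctrl.get_joint_efforts(): joint torques, N m.
- ctrl.get_tool_pos(): TCP position.
- ctrl.get_eef_rot(): TCP orientation.
- ctrl.get_contact_force(): force on the tool from outside, world axes, zero at the start.
- ctrl.get_moment(): the same for the moment, N m.
- ctrl.get_grip_width(): finger opening in m.
- ctrl.get_finger_force(): force on a finger pad.
Only numpy, scipy, OpenCV 4.12 (cv2) and the standard library are available. Lean on these libraries where they do the work, as an engineer would, in place of code of your own. Each camera call takes 0.05 s, during which the arm holds its last target. There are 200 camera calls.

## Working session

There is one attempt and no reset: what is moved stays moved. The work goes in short steps, each a Python script; the robot and the scene stay as the last script left them, time stands still between calls to the robot, and variables do not carry over. Pictures are saved under pics/ and viewed, at most 14 in all, crops included, and the job is handed in when it is done.

```bash
mkdir -p pics; python3 - <<'E'
from cell import ctrl
import cv2,numpy as np
np.set_printoptions(precision=4,suppress=True)
for n in ("top","side","wrist"):
    im=ctrl.read_camera(n); cv2.imwrite(f"pics/{n}0.png",im[:,:,::-1])
    c=ctrl.calibration(n); print(n,c["intrinsics"],c["world_from_camera"])
print(ctrl.get_time_s(),ctrl.get_tool_pos(),ctrl.get_eef_rot(),ctrl.get_grip_width())
E
```

```text
top [[446.3455   0.     319.7506]
 [  0.     446.3455 238.8944]
 [  0.       0.       1.    ]] [[-0.0228 -0.9966  0.0795  0.4327]
 [-0.9996  0.0217 -0.0156  0.1103]
 [ 0.0139 -0.0798 -0.9967  0.9384]
 [ 0.      0.      0.      1.    ]]
side [[499.5615   0.     315.0335]
 [  0.     499.5615 244.484 ]
 [  0.       0.       1.    ]] [[ 0.8788 -0.2323  0.4169  0.0691]
 [-0.477  -0.3993  0.783  -0.6895]
 [-0.0154 -0.8869 -0.4617  0.5827]
 [ 0.      0.      0.      1.    ]]
wrist [[332.4998   0.     317.9832]
 [  0.     332.4998 234.5967]
 [  0.       0.       1.    ]] [[ 0.3343  0.9097  0.2465  0.1554]
 [ 0.9425 -0.3224 -0.0884  0.6344]
 [-0.0009  0.2619 -0.9651  0.3735]
 [ 0.      0.      0.      1.    ]]
0.15 [0.2171 0.6121 0.2102] [-0.5326 -3.0958  0.0023] 0.08495780051958801
```

View pics/top0.png

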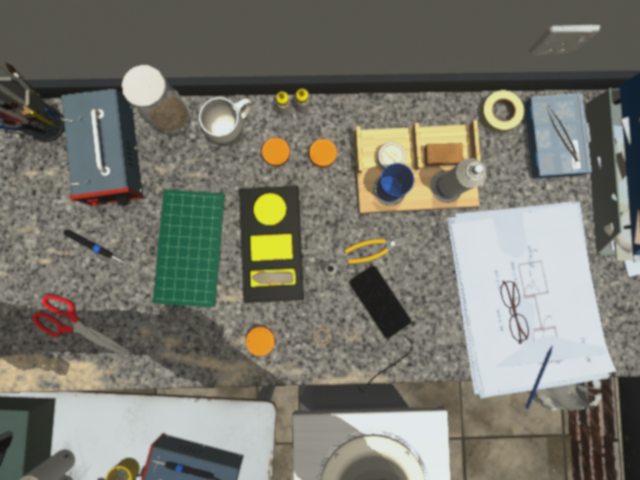

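View pics/side0.png

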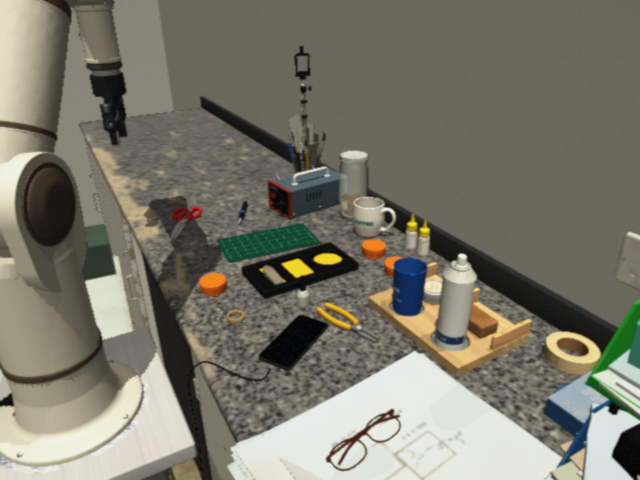

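The side and top views agree. In the top view:
- **Cup:** dark blue, at about (394,184).
- **Can:** foot at about (447,187), nozzle at (476,170).
- **Tin:** grey with a white disc, at (391,154), behind the cup.
- **Block:** brown, at (444,154), behind the can.
- **Look-alikes:** orange tins at (276,152), (322,152) and (259,341), the mug at (222,119), the jar at (150,85) and the tape at (503,110). I rule all of these out by colour or shape.
- **Mat:** (190,248).
- **Tray:** (271,244), with the round cut-out at (269,209), the oblong one at (271,247) and the scraper slot at (273,278).

Next I'll take a close crop and measure.

```bash
cat > h.py <<'E'
from cell import ctrl
import cv2,numpy as np
from scipy.spatial.transform import Rotation as R
np.set_printoptions(precision=4,suppress=True)
def p2w(c,uv,z):
    K,T=c["intrinsics"],c["world_from_camera"]
    d=T[:3,:3]@np.linalg.inv(K)@np.array([uv[0],uv[1],1.]); o=T[:3,3]
    return (o+d*(z-o[2])/d[2])[:2]
def w2p(c,P):
    K,T=c["intrinsics"],c["world_from_camera"]
    q=K@(T[:3,:3].T@(np.asarray(P,float)-T[:3,3])); return q[:2]/q[2]
def down(yaw):  # tool z down; tool y (closing) axis at angle yaw from world y
    return (R.from_euler('z',yaw)*R.from_rotvec([0,np.pi,0])).as_rotvec()
def blob(im,lo,hi,box):
    x0,y0,x1,y1=box; h=cv2.cvtColor(im[y0:y1,x0:x1],cv2.COLOR_RGB2HSV)
    m=cv2.inRange(h,lo,hi); cs,_=cv2.findContours(m,0,2)
    k=max(cs,key=cv2.contourArea)+np.array([x0,y0]); return k
E
python3 - <<'E'
from h import *
im=cv2.imread("pics/top0.png")[:,:,::-1].copy(); c=ctrl.calibration("top")
def rect(k,z):
    w=np.array([p2w(c,p[0],z) for p in k]).astype(np.float32)*1000
    (x,y),s,a=cv2.minAreaRect(w); return np.array([x,y,*s,a])
print("mat",rect(blob(im,(70,90,30),(95,255,200),(140,170,235,320)),.003))
print("round",rect(blob(im,(22,120,120),(38,255,255),(245,188,295,230)),.008))
print("obl",rect(blob(im,(22,120,120),(38,255,255),(245,232,298,262)),.008))
print("tray",rect(blob(im,(0,0,0),(180,120,60),(232,175,310,312)),.018))
h=cv2.cvtColor(im,cv2.COLOR_RGB2HSV)
print("block",rect(blob(im,(3,110,60),(14,255,190),(420,138,470,168)),.045))
for n,p,z in [("caddy FL",(361,212),.018),("FR",(480,207),.018),("BL",(357,126),.018),("BR",(477,121),.03)]: print(n,p2w(c,p,z))
cv2.imwrite("pics/crop.png",cv2.resize(im[105:225,340:500],None,fx=5,fy=5,interpolation=cv2.INTER_CUBIC)[:,:,::-1])
E
```

```text
mat [495.0556 370.3931 128.3945 239.1644  85.1357]
round [573.2784 199.6819  69.2245  65.6648  88.8372]
obl [492.5311 197.6117  53.8479  87.7913   1.5834]
tray [499.6053 196.621  233.1505 121.3968   2.2547]Traceback (most recent call last):
  File "<stdin>", line 11, in <module>
  File "h.py", line 17, in blob
    k=max(cs,key=cv2.contourArea)+np.array([x0,y0]); return k
      ~~~^^^^^^^^^^^^^^^^^^^^^^^^
ValueError: max() iterable argument is empty
```

```bash
python3 - <<'E'
from h import *
im=cv2.imread("pics/top0.png")[:,:,::-1].copy(); c=ctrl.calibration("top")
h=cv2.cvtColor(im,cv2.COLOR_RGB2HSV); print(h[154,445],h[154,391],h[184,394])
for n,p,z in [("caddy FL",(361,212),.018),("FR",(480,207),.018),("BL",(357,126),.018),("BR",(477,121),.03),("tin",(391,154),.044),("block",(444,154),.045),("cup rim",(396,178),.108),("nozzle",(477,169),.19)]: print(n,p2w(c,p,z))
cv2.imwrite("pics/crop.png",cv2.resize(im[105:225,340:500],None,fx=5,fy=5,interpolation=cv2.INTER_CUBIC)[:,:,::-1])
E
```

```text
[ 15 153 167] [ 34  32 230] [111 123  89]
caddy FL [0.5604 0.0087]
FR [ 0.5657 -0.2408]
BL [0.7438 0.0116]
BR [ 0.7459 -0.2393]
tin [ 0.6751 -0.0535]
block [ 0.6727 -0.1621]
cup rim [ 0.6113 -0.0496]
nozzle [ 0.6066 -0.1734]
```

View pics/crop.png

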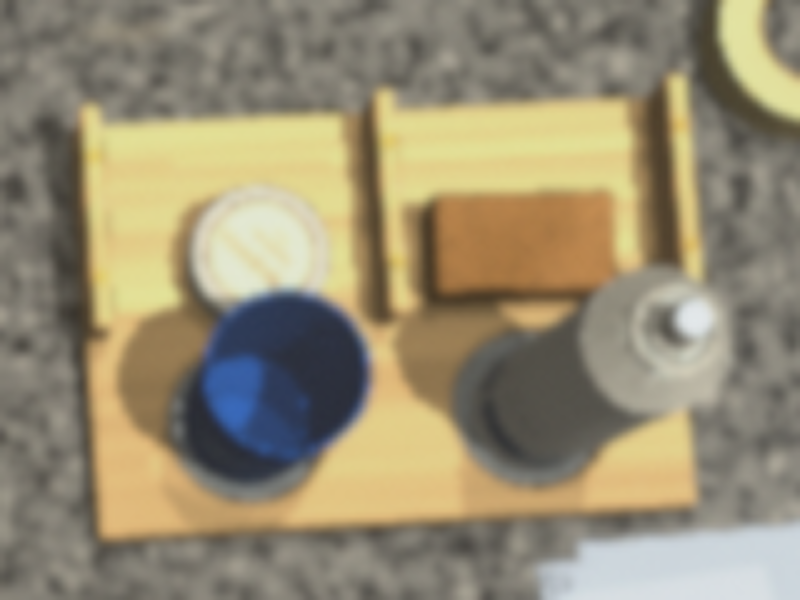

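The crop confirms the choice: a pale-lidded grey tin at crop (260,248) behind the blue cup with its rim centre at (287,377), and a brown block at (523,243) behind the white can with its nozzle at (690,318). I'll move over the caddy for a closer wrist view.

```bash
python3 - <<'E'
from h import *
yaw=np.radians(1.2)
ctrl.move_ptp([0.58,-0.115,0.34],down(yaw)); print(ctrl.get_time_s(),ctrl.get_q())
c=ctrl.calibration("wrist"); im=ctrl.read_camera("wrist")
np.save("c1.npy",c,allow_pickle=True); cv2.imwrite("pics/w1.png",im[:,:,::-1]); print(c["world_from_camera"])
# predicted pixels
for n,P in [("cuprim",(.610,-.050,.108)),("canaxis top",(.6066,-.1734,.191)),("canfoot",(.607,-.175,.01)),("tin",(.6751,-.0535,.044)),("block",(.6727,-.1621,.045))]: print(n,w2p(c,P))
E
```

```text
3.0417 [ 0.0198  0.2688  0.1616  1.5531 -0.0445  1.3237  1.7801]
[[-0.0226  0.9649  0.2618  0.5147]
 [ 0.9997  0.0215  0.0072 -0.1155]
 [ 0.0013  0.2619 -0.9651  0.5031]
 [ 0.      0.      0.      1.    ]]
cuprim [369.3241 226.3437]
canaxis top [256.1803 240.4469]
canfoot [276.5722 207.0853]
tin [357.5326 259.168 ]
block [283.0451 256.2717]
```

View pics/w1.png

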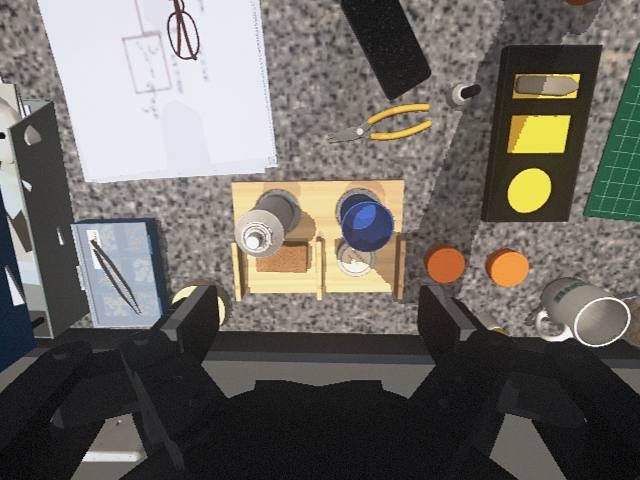

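The wrist view matches my predictions to within 2–3 px: nozzle (254,241), cup rim (367,223), tin (356,259), block (283,257). Picking the can now.

```bash
cat >> h.py <<'E'
MAT=np.array([.495,.370]); MY=np.radians(-5.)
def matp(x,y): return MAT+np.array([x*np.cos(MY)-y*np.sin(MY),x*np.sin(MY)+y*np.cos(MY)])
def pick(xy,z,yaw,up,squeeze,above=None):
    if above is not None: ctrl.move_ptp([*xy,above],down(yaw))
    hit=ctrl.servo_line([*xy,z],max_speed=.15,threshold=12)
    print("down hit",hit,ctrl.get_tool_pos())
    ctrl.close(squeeze); print("width",ctrl.get_grip_width())
    ctrl.servo_line([*xy,up],max_speed=.15)
    print("lifted",ctrl.get_grip_width(),ctrl.get_finger_force(),ctrl.get_contact_force(),ctrl.get_time_s())
def place(xy,z,yaw,above,up,thr=4):
    ctrl.move_ptp([*xy,above],down(yaw))
    ctrl.servo_line([*xy,z+.02],max_speed=.15)
    ctrl.wait(.2)
    hit=ctrl.servo_line([*xy,z],max_speed=.04,threshold=thr)
    print("placed hit",hit,ctrl.get_tool_pos())
    ctrl.ungrasp(); ctrl.wait(.2)
    ctrl.servo_line([*xy,up],max_speed=.15); print("w",ctrl.get_grip_width(),"t",ctrl.get_time_s())
E
python3 - <<'E'
from h import *
pick([.607,-.175],.126,np.radians(1.2),.28,50,above=.29)
im=ctrl.read_camera("side"); cv2.imwrite("pics/s1.png",im[:,:,::-1])
E
```

```text
down hit False [ 0.6079 -0.1752  0.1272]
width 0.050220509522848615
lifted 0.05113821037958037 52.49920975067653 [-0.1677  0.3578 -3.8058] 6.3667
```

View pics/s1.png

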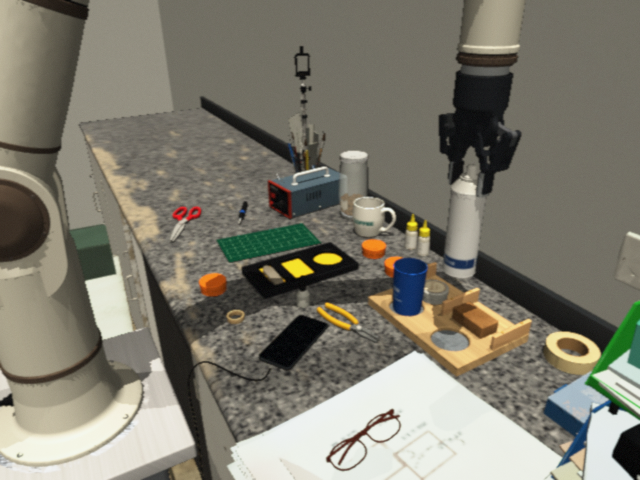

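The can is held upright at its shoulder, with its foot clear of the cup. I'll carry it to the mat, then do the cup.

```bash
python3 - <<'E'
from h import *
place(matp(.052,0),.118,MY,.28,.27)
# tray refinement view on the way back
ctrl.move_ptp([.5,.197,.30],down(np.radians(1.5)))
c=ctrl.calibration("wrist"); im=ctrl.read_camera("wrist"); cv2.imwrite("pics/w2.png",im[:,:,::-1]); np.save("c2.npy",c,allow_pickle=True)
print("round",w2p(c,(.5733,.1997,.008)),"obl",w2p(c,(.4925,.1976,.008)),"can",w2p(c,(*matp(.052,0),.184)))
pick([.608,-.0515],.066,np.radians(1.2),.20,25,above=.22)
im=ctrl.read_camera("side"); cv2.imwrite("pics/s2.png",im[:,:,::-1])
E
```

```text
placed hit True [0.5471 0.3652 0.1205]
w 0.08555199449459697 t 11.9333
round [317.7847 244.9703] obl [317.7801 188.3822] can [502.2633 278.3561]
down hit False [ 0.6089 -0.0515  0.0671]
width 0.06220324270632994
lifted 0.06221015854209255 27.463723068401293 [ 0.0308  0.1277 -1.264 ] 16.3833
```

```bash
python3 -c "
import cv2,numpy as np
a=cv2.imread('pics/w2.png')[0:330,100:640];b=cv2.imread('pics/s2.png')[150:400,100:640]
cv2.imwrite('pics/j1.png',np.vstack([a,b]))"
```

```text
(no output)
```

View pics/j1.png

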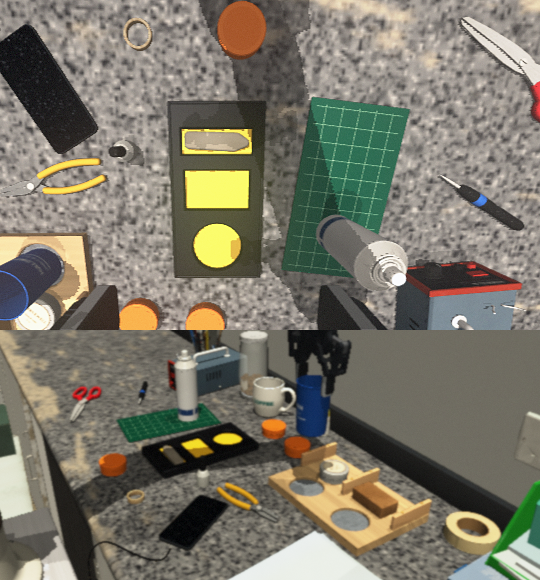

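The can stands on the mat and the cup is held upright. The tray cut-outs fall where predicted, with the round one at (318,246) and the oblong one at (317,189). Next I'll place the cup, then look at the tin and block.

```bash
python3 - <<'E'
from h import *
place(matp(-.05,0),.058,MY,.22,.2,thr=3)
im=ctrl.read_camera("side"); cv2.imwrite("pics/s3.png",im[:,:,::-1])
ctrl.move_ptp([.62,-.115,.22],down(np.radians(1.2)))
c=ctrl.calibration("wrist"); im=ctrl.read_camera("wrist"); cv2.imwrite("pics/w3.png",im[:,:,::-1]); np.save("c3.npy",c,allow_pickle=True)
print("tin",w2p(c,(.6751,-.0535,.044)),"block",w2p(c,(.6727,-.1621,.045)),ctrl.get_time_s())
cv2.imwrite('pics/j2.png',np.vstack([im[100:400],ctrl.read_camera("side")[150:400]])[:,:,::-1])
E
```

```text
placed hit True [0.4452 0.374  0.0601]
w 0.08552349952898089 t 21.5083
tin [371.5145 261.0983] block [270.7738 257.1418] 23.4917
```

View pics/j2.png

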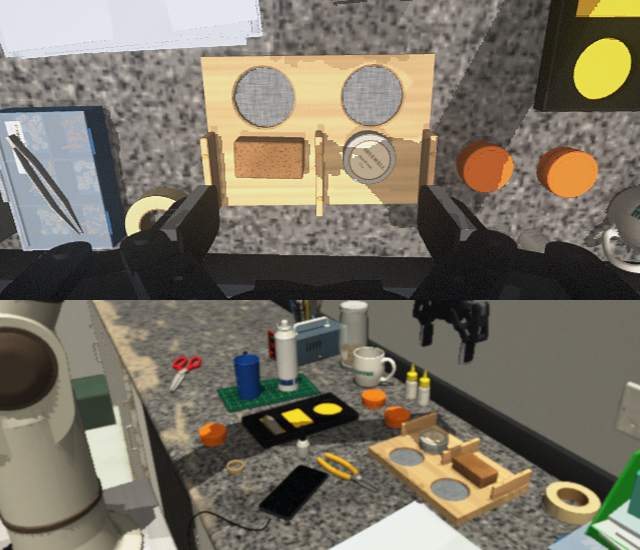

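The cup and can both stand on the mat and the bays are free. In the wrist image the tin is at (369,257) and the block at (269,258). I'll take the block first, closing along x, so the fingers don't meet the tin in the tray later.

```bash
python3 - <<'E'
from h import *
c=np.load("c3.npy",allow_pickle=True).item()
tin=p2w(c,(369.5,257.5),.044); blk=p2w(c,(269,258),.045)
print(tin,blk,"wells",p2w(c,(372,196),.018),p2w(c,(264,197),.018))
for s in (1,-1):
    for n,xy,y in (("b",blk,2.9),("o",(.4925,.1976),1.5)):
        print(s,n,ctrl.inverse_kinematics([*xy,.1],down(np.radians(y+s*90))))
E
```

```text
[ 0.671  -0.0559] [ 0.6737 -0.164 ] wells [ 0.6083 -0.0532] [ 0.6122 -0.1724]
1 b [-0.5187  1.1346  1.3483  1.5551 -1.1222  1.3762 -2.1486]
1 o [-0.0838  0.4349 -0.4267  1.9437  0.2425  0.8127  2.5244]
-1 b [-0.1562  0.7122  0.5396  1.5425 -0.41    1.0015  0.5501]
-1 o [-0.7812  0.4276  0.4294  1.9676 -0.244   0.7962 -0.1878]
```

```bash
python3 - <<'E'
from h import *
r=np.radians
pick([.673,-.164],.029,r(2.9-90),.13,30,above=.15)
if ctrl.get_grip_width()>.03:
    place([.4925,.1976],.0175,r(1.5-90),.13,.14,thr=4)
    im=ctrl.read_camera("wrist"); cv2.imwrite("pics/w4.png",im[:,:,::-1])
E
```

```text
down hit False [ 0.6739 -0.1645  0.0301]
width 7.961421688771455e-05
lifted 0.00021776777755737046 0.0 [ 0.6556  1.0068 -0.2262] 27.2833
```

The fingers closed above the block: the open pads sit well behind the TCP. I'll check whether the block moved.

```bash
python3 - <<'E'
from h import *
r=np.radians
ctrl.ungrasp()
ctrl.move_ptp([.62,-.115,.22],down(r(1.2)))
c=ctrl.calibration("wrist"); im=ctrl.read_camera("wrist"); np.save("c4.npy",c,allow_pickle=True)
a=cv2.imread("pics/w3.png")[140:320,190:450]; b=im[140:320,190:450,::-1]
cv2.imwrite("pics/j3.png",cv2.resize(np.hstack([a,b]),None,fx=1.5,fy=1.5)); print(ctrl.get_time_s())
E
```

```text
29.2917
```

View pics/j3.png

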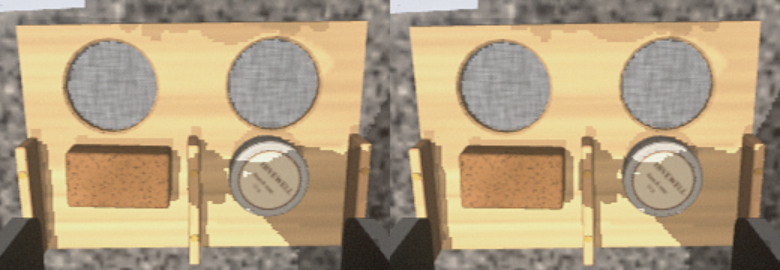

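Nothing moved. The block's top centre is at wrist pixel (269,261) and the tin's lid at (369,260). I'll retry lower.

```bash
python3 - <<'E'
from h import *
r=np.radians
pick([.676,-.164],.017,r(2.9-90),.13,30,above=.13)
if ctrl.get_grip_width()>.03:
    place([.4925,.1976],.0055,r(1.5-90),.13,.14,thr=4)
    im=ctrl.read_camera("wrist")
    cv2.imwrite("pics/w4.png",im[:,:,::-1])
E
```

```text
down hit False [ 0.6769 -0.1644  0.0181]
width 0.040685263740740565
lifted 0.04098001864897841 30.084131034091115 [-0.2464 -0.1819 -1.2369] 32.7667
placed hit True [0.4924 0.1977 0.0074]
w 0.08534066408575415 t 37.5167
```

View pics/w4.png

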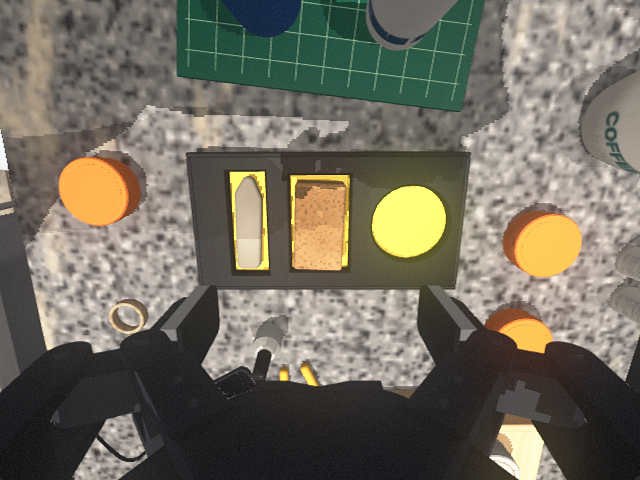

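The block lies in the oblong cut-out with yellow showing evenly round it, and the TCP drop of 10.7 mm means it is down on the floor. Tin next.

```bash
python3 - <<'E'
from h import *
r=np.radians
pick([.673,-.0557],.016,r(1.2-90),.13,30,above=.13)
if ctrl.get_grip_width()>.04:
    place([.573,.1995],.0045,r(1.5),.13,.2,thr=4)
    im=ctrl.read_camera("wrist")
    cv2.imwrite("pics/j5.png",np.vstack([im[:330],ctrl.read_camera("side")[180:400]])[:,:,::-1])
E
```

```text
down hit False [ 0.6739 -0.0558  0.017 ]
width 0.05286438076769559
lifted 0.052725654356282715 31.62250774435506 [ 0.6557  0.2025 -1.9846] 40.9917
placed hit True [0.573  0.1996 0.0071]
w 0.08507592067926992 t 45.625
```

View pics/j5.png

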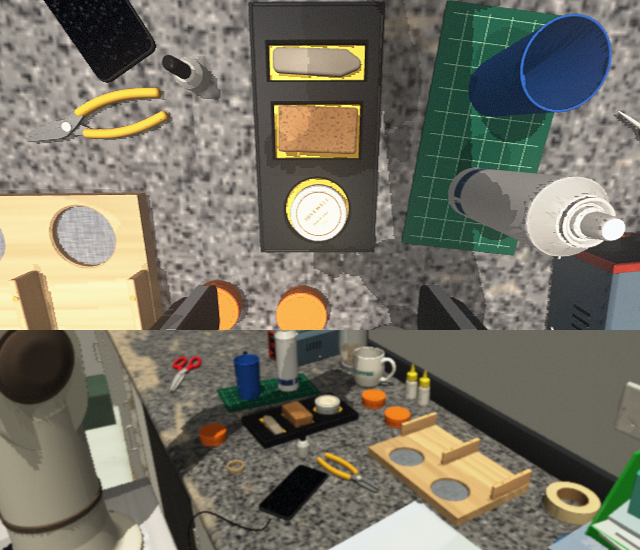

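The tin is in the round cut-out, lid at (317,211), and looks level. Can and cup still stand on the mat. I'll do a numeric check of the tin and block before carrying on.

```bash
python3 - <<'E'
from h import *
c=ctrl.calibration("wrist")
print("tin",p2w(c,(317,211),.034),"blk",p2w(c,(318,131),.035),"cav px",w2p(c,(.5733,.1997,.008)),w2p(c,(.4925,.1976,.008)))
im=ctrl.read_camera("wrist")
cv2.imwrite("pics/z.png",cv2.resize(im[80:270,230:410],None,fx=3,fy=3)[:,:,::-1])
E
```

```text
tin [0.5709 0.1982] blk [0.4943 0.1972] cav px [318.4176 208.5903] [318.4653 130.2794]
```

View pics/z.png

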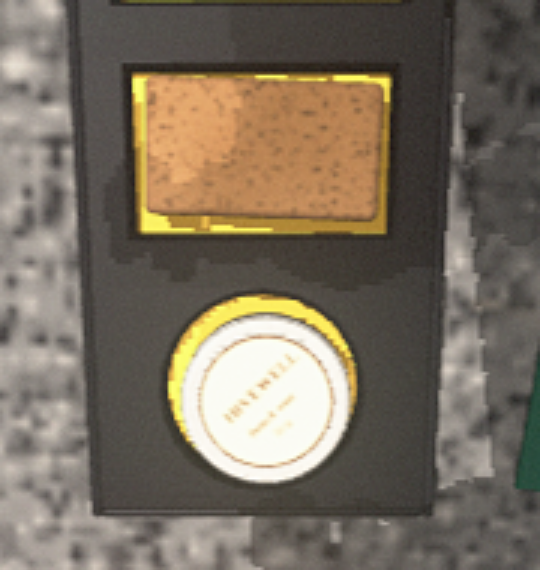

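Measured, the tin is within about 2–3 mm of its cut-out centre and the block within about 2 mm, and both are down. Now I'll return the can and cup to their wells.

```bash
python3 - <<'E'
from h import *
y=np.radians(1.2)
ctrl.servo_line([.57,.2,.28],max_speed=.25)
pick(matp(.052,0),.1195,MY,.28,50,above=.28)
if ctrl.get_grip_width()>.04: place([.607,-.175],.1235,y,.28,.28,thr=4)
im=ctrl.read_camera("side")
pick(matp(-.05,0),.059,MY,.2,25,above=.24)
if ctrl.get_grip_width()>.04: place([.608,-.0515],.063,y,.22,.25,thr=3)
ctrl.move_ptp([.5,.05,.33],down(y)); ctrl.wait(.5)
c=ctrl.calibration("wrist"); w=ctrl.read_camera("wrist"); s=ctrl.read_camera("side")
cv2.imwrite("pics/end.png",np.vstack([w[60:360],s[180:430]])[:,:,::-1])
t=ctrl.read_camera("top"); cv2.imwrite("pics/topend.png",t[:,:,::-1])
d=np.abs(t[105:225,340:500].astype(int)-cv2.imread("pics/top0.png")[105:225,340:500,::-1]).max(2)
print(ctrl.get_time_s(),d.mean())
E
```

```text
down hit False [0.5476 0.3659 0.1207]
width 0.050387447372549465
lifted 0.050176923356090836 52.47803663893137 [-0.6078  0.215  -3.8402] 49.8167
placed hit True [ 0.6075 -0.1754  0.1279]
w 0.08551368619860679 t 55.2833
down hit False [0.4459 0.3749 0.0599]
width 0.0624328229252588
lifted 0.06263428117801174 27.464462896391524 [ 1.0223  1.013  -0.6729] 60.2
placed hit True [ 0.6083 -0.0522  0.0668]
w 0.08559582505041823 t 65.5083
66.8667 76.89177083333334
```

View pics/end.png

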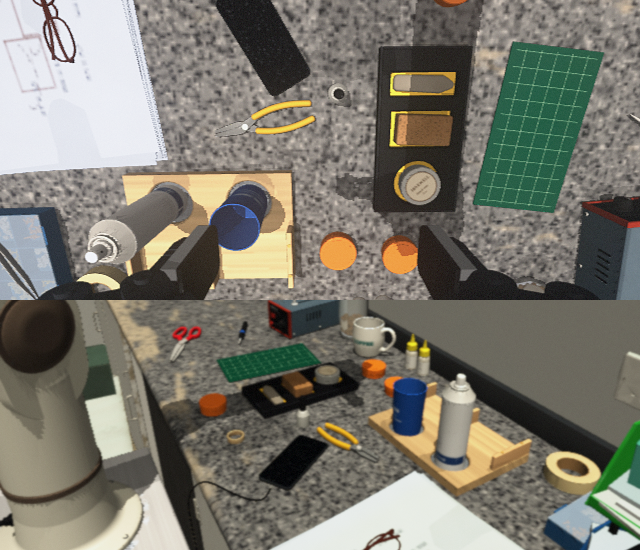

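The final view shows the can and cup upright in their wells, the nozzle at side pixel (461,258) as at the start. The tin and block are seated in the tray and the gripper is clear.

```bash
python3 -c "
from cell import ctrl
print(ctrl.job_done())"
```

```text
the job is handed in; nothing more can be done
None
```

I handed the job in at about 67 s of the 144 s allowed: the tin and block are down in their cut-outs, and the can and cup are upright back in their own wells; no verdict came back.

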